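# Put the milk urn's twist lid on its thread and point it at the tap

## Robot

A 6-joint arm with a two-finger parallel gripper is mounted at the origin on the work surface. World frame = base frame: x ahead of the robot, y to its left, z up, the work surface at z = 0. Lengths are in mm, angles in rad, forces in N, time in s.
With the tool pointing down it reaches from about 350 to 875 mm from the base axis. Payload 4.2 kg.
Tool frame: the origin (TCP) lies midway between the tips of the shut fingers; the grasp point (between the pads) lies 19 mm behind it; z points along the fingers, y is the line along which they close (so a half turn about z gives the same grasp; the last joint's range is limited). The gripper opens to 85 mm and grips with 20 to 120 N. Pads are 22 mm wide; open, the fingers measure 114 mm over their backs; the gripper's body (76 mm by 85 mm) begins 54 mm behind the grasp point. The pads swing forward as they close: fully open they stand 13 mm farther back than shut.
Start: joints at [-0.894, 0.385, 0.008, 0, -1.194, -0.259], TCP at [253.607, -571.212, 231.312] pointing down, gripper open.
Joint ranges: [-3.14, 3.14], [-1.21, 2.06], [-1.07, 1.41], [-3.16, 2.05], [-2.99, -0.16], [-3.1, 3.1]. Speed limits (rad/s): [2.79, 2.79, 3.14, 3.14, 3.14, 3.14].

## Interface

Orientations are given as a unit quaternion [x, y, z, w].
In Python, from bench import arm gives the robot as it stands.
- The arm moves only by the tool send_rows, never from a script. Its argument "targets" is a list of rows, each an object of numbers: "gripper": the gripper command: -1 is fully open, 1 is shut, values between are in proportion; "x", "y", "z": the shift along the tool's x, y, z in cm; "ax", "ay", "az": the turn, a rotation vector about the tool's x, y, z in degrees. A call has 1 to 5 rows; each row shifts and turns the commanded pose from where the row before left it, along the tool's axes as they then stand; what a row does not reach is not made up. A row lasts 1/12 s, in which the tool goes at most 41.7 mm and 7.16 degrees, less where a joint would pass 70% of its speed; a pose out of reach is approached as far as the arm can. A call is refused whole if a number of a shift passes 4.17 or a number of a turn 7.16, either way. A call with a gripper value outside its range is refused whole. The fingers move at their own pace and stop on an object; the grip force is fixed at half the most. Time passes only in rows, so rows that do not move let the fingers close. It gives the time, the measured TCP pose, the force, the opening and the grip force at its end, in the units of the state.
- arm.read_state(): the state, without advancing time (a new reading comes with each control period).
- arm.get_image(name): name is "side" or "top" or "wrist"; returns (picture, depth): 480x640x3 uint8, red, green, blue; 480x640 float32, mm along the optical axis (not along the pixel's ray), 0 where there is no reading.
- arm.camera_model(name): a dict with "fx", "fy", "cx", "cy" (pixels), "cam_to_world" (4x4, takes a point from camera to world coordinates). Camera axes: x right, y down, z forward; pixel columns grow to the right and rows downward; lengths in mm; the calibration is good to about 2 mm. A picture is of the moment at which its call begins: read the wrist's pose just before it. camera_model takes no time and is no camera call; for the wrist camera it gives the pose at the moment of the call.
- arm.job_done(): hands the job in; it is judged then, once.
Trained networks look in the newest picture that a camera, given by its name, has taken for a name from the list of things; names that differ only in an ending like _2 or _b are one class to them, and where a whole thing is asked for, a point or a joint stands for the part that bears it (a point fixed in the world has none). Each returns a list of dicts, best first, with "score" (0 to 1); they miss things now and then, are a little off and sometimes report something else, mostly with a low value. They report only what shows in the picture. A call takes as long as a camera call. They do not tell look-alikes from the thing itself.
- arm.boxes_of(camera, thing): "rect" ([left, top, width, height] in pixels, round what is visible of it).
The state is a dict: "clock": time; "joints": joint angles; "joint_vel": joint speeds; "joint_efforts": joint torques, N m; "position": TCP position; "ee_rot": TCP orientation; "contact_force": force on the tool from outside, world axes, zero at the start; "wrist_torque": the same for the moment, N m; "gripper_width": finger opening in mm; "grasp_force": force on a finger pad.
Only numpy, scipy, OpenCV 4.12 (cv2) and the standard library are available. Lean on these libraries where they do the work, as an engineer would, in place of code of your own. Each camera call takes 0.05 s, during which the arm holds its last target. There are 200 camera calls.

## Task

The blue lid of the milk urn is only resting on top of its screw neck. Without lifting it off or tipping it, turn it back (anticlockwise seen from above) until it drops into the thread, then screw it forward (clockwise) until the red nose of its wing stands right over the tap, in line with the red mark on the urn's shoulder, and leave it there level and still. The wing can simply be pushed round with closed fingertips; do not disturb the cup, bottle, yoghurt pots and biscuits around it.

Things in the scene. Friction and masses are not known exactly. Their poses are not given: they have to be found in the camera images.
- urn: white round milk urn, green bands, fixed to the counter: body 156 mm across (foot 170), shoulder 190 mm high, steel screw neck 90 mm across above it, hidden by the lid. Origin on the counter on the urn's vertical axis; x points to the tap, z up. The steel tap with red upright lever reaches 132 mm out and 151 mm up, over a dark drip tray reaching 165 mm out
- neck (a point): centre of the urn's neck at shoulder height (190 mm). The neck ends 53 mm higher. Three equal threads, each with a stop tooth. Unthreaded, the lid's lugs lie on the flat tops of the threads; teeth block it (forced, it tips) with the nose 24 degrees clockwise past the tap. It drops 10 mm once the nose is about 43 degrees anticlockwise of the tap (seen from above); teeth stop it at about 78 degrees
- tap_mark (a point): small red mark (14 x 8 mm) on the urn's shoulder, 72 mm from the urn's axis straight above the tap, 192 mm above the counter: where the nose must point. Screwed forward from the drop, the lid sinks about 3 mm more before the nose gets here; its hard stop comes 24 degrees clockwise beyond, which is too far
- lid: loose blue screw lid, 122 mm across, about 0.4 kg, turns with 1 to 5 N at the nose. Origin on its axis at the skirt's bottom edge; z up, x along the wing to the red nose. Flat top 52 mm above the origin. Origin above the urn's origin: 211 mm unthreaded, 201 dropped in, about 198 with the nose over the tap. Starts with the nose 16 degrees clockwise to 28 anticlockwise of the tap
- nose (a point): point on the top face of the red nose of the lid's upright wing, 52 mm from the lid's axis, 78 mm above its origin. The wing is 16 mm wide (lid's y) and 26 mm high, 52 to 78 mm above the lid's origin, from 53 mm behind the axis to 60 mm ahead of it
- tasting_cup: white paper cup, 68 mm across the rim, 85 mm high, loose, beside the urn; bystander; origin at its underside
- milk_bottle: white milk bottle with blue cap, 72 mm across, 210 mm high, loose; bystander; origin at its underside
- yoghurt_a: yoghurt pot with red band, 74 mm across, 73 mm high, loose; bystander; origin at its underside
- yoghurt_b: yoghurt pot with green band, 74 mm across, 73 mm high, loose; bystander; origin at its underside
- biscuit_tray: clear pack of biscuits on a black tray, 130 x 180 x 62 mm, loose; bystander; origin at its underside
There are look-alikes about, which are no part of the job. There is more than one size of the lid; the one meant has the size given above.

How it is judged:
By the outcome, as a careful person would: the job done as asked, in the order asked, and still so for the second after the job is handed in, with the robot touching nothing.
It also fails if it takes over 48 s, if anything falls off the work surface, if the arm or the gripper's body presses on something with over 40 N, if the wrist force passes 120 N, or if a joint passes its speed limit or range.

## Working session

There is one attempt and no reset: what is moved stays moved. The work goes in short steps, Python scripts to look and compute and a tool call to move; the robot and the scene stay as the last step left them, time stands still between calls to the robot, and variables do not carry over. Pictures are saved under pics/ and viewed, at most 10 in all, crops included, and the job is handed in when it is done.

Besides the shell and the picture viewer there is one more tool, called after ">>>" in YAML: its name, and indented under it one key for each argument. send_rows: Moves the arm, as the interface text tells. Its arguments: {"type":"object","properties":{"targets":{"type":"array"}},"required":["targets"]}

```bash
mkdir -p pics
cat > h.py <<'E'
from bench import arm
import numpy as np, cv2
def pt(cam,depth,u,v,m=None,d=None):
    m=m or arm.camera_model(cam)
    d=depth[int(v),int(u)] if d is None else d
    T=np.array(m["cam_to_world"])
    return (T@[ (u-m["cx"])/m["fx"]*d,(v-m["cy"])/m["fy"]*d,d,1])[:3]
def cloud(cam,depth):
    m=arm.camera_model(cam);T=np.array(m["cam_to_world"])
    v,u=np.mgrid[0:480,0:640]
    P=np.stack([(u-m["cx"])/m["fx"]*depth,(v-m["cy"])/m["fy"]*depth,depth,np.ones_like(depth)],-1)
    return (P@T.T)[...,:3]
E
python3 - <<'E'
from h import *
s=arm.read_state();print(s)
for c in("top","side"):
    im,d=arm.get_image(c);np.savez(f"{c}.npz",im=im,d=d)
    cv2.imwrite(f"pics/{c}1.png",im[...,::-1])
    print(c,np.array(arm.camera_model(c)["cam_to_world"]).round(2).tolist())
    for t in("lid","nose","tap_mark","urn","tasting_cup","milk_bottle","yoghurt_a","biscuit_tray"):
        print(t,[(round(b["score"],2),[int(x) for x in b["rect"]]) for b in arm.boxes_of(c,t)][:4])
E
```

```text
{'clock': 0.0, 'joints': array([-8.94389697e-01,  3.85570469e-01,  6.61130526e-03, -4.93464585e-04,
       -1.19400280e+00, -2.58585873e-01]), 'joint_vel': array([-1.51225121e-03,  2.38820028e-04, -1.03410182e-03, -4.86673104e-04,
       -2.20414808e-05, -1.36076933e-04]), 'joint_efforts': array([ 7.13117097e-04, -3.92291486e+01,  1.88398790e+01,  4.18618307e+00,
       -4.76489236e-03,  1.13884940e-05]), 'position': array([ 253.3728906 , -570.69229995,  230.2083287 ]), 'ee_rot': array([-2.07304912e-01,  9.78275753e-01,  1.06997585e-03, -2.83255498e-04]), 'contact_force': array([1.11561532, 0.40385449, 0.62463977]), 'wrist_torque': array([ 0.02934065, -0.0084941 , -0.04373897]), 'grasp_force': 0.0, 'gripper_width': 85.642583918609}
top [[0.01, -0.98, 0.2, 267.34], [-1.0, -0.01, -0.0, -2.24], [0.01, -0.2, -0.98, 1418.92], [0.0, 0.0, 0.0, 1.0]]
lid [(0.62, [269, 188, 59, 68]), (0.59, [268, 290, 34, 35])]
nose [(0.91, [358, 199, 71, 75]), (0.79, [269, 291, 36, 34])]
tap_mark [(0.96, [265, 178, 71, 99])]
urn [(0.68, [265, 176, 71, 103])]
tasting_cup [(0.88, [224, 240, 31, 31]), (0.22, [470, 178, 35, 33])]
milk_bottle [(0.7, [149, 256, 40, 35])]
yoghurt_a [(0.69, [486, 308, 33, 27]), (0.64, [470, 179, 34, 37])]
biscuit_tray [(0.98, [123, 173, 82, 66])]
side [[0.16, -0.59, 0.79, -437.14], [-0.99, -0.11, 0.12, -149.31], [0.02, -0.8, -0.6, 916.23], [0.0, 0.0, 0.0, 1.0]]
lid [(0.84, [345, 248, 58, 55])]
nose [(0.87, [344, 246, 60, 58]), (0.69, [277, 201, 10, 23])]
tap_mark [(0.66, [269, 228, 55, 71])]
urn [(0.57, [271, 228, 53, 67])]
tasting_cup [(0.89, [236, 249, 17, 38])]
milk_bottle [(0.87, [172, 225, 30, 66])]
yoghurt_a [(0.82, [452, 318, 29, 38])]
biscuit_tray [(0.79, [167, 217, 68, 48])]
```

Run:
```python
import cv2,numpy as np
a=cv2.imread("pics/top1.png")[150:350,110:530];b=cv2.imread("pics/side1.png")[170:370,150:500]
cv2.imwrite("pics/t2.png",cv2.resize(a,(798,380),interpolation=cv2.INTER_CUBIC))
cv2.imwrite("pics/s2.png",cv2.resize(b,(788,450),interpolation=cv2.INTER_CUBIC))
```

```text
(no output)
```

View pics/t2.png

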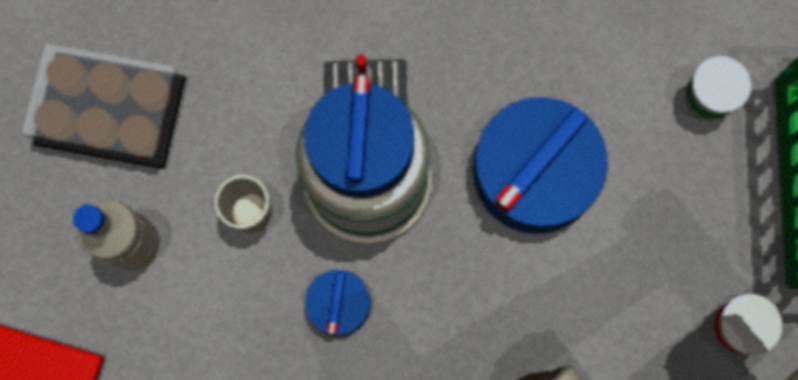

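View pics/s2.png

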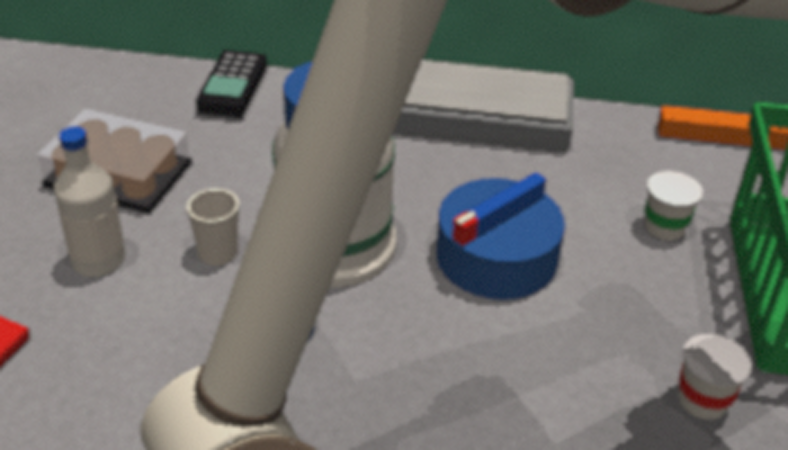

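The top view shows three blue lids: one on the urn (crop (358,140), picture ~(298,222)), a larger one on the counter (540,163) and a small one at (337,303). The lid on the urn fits the task, being on the urn's neck with its nose near the tap at (361,62). Next I'll measure it.

Run:
```python
from h import *
z=np.load("top.npz");im,d=z["im"].astype(int),z["d"];P=cloud("top",d)
R,G,B=im[...,0],im[...,1],im[...,2]
blue=(B>R+40)&(B>G+25)&(d>0);red=(R>G+50)&(R>B+50)&(d>0)
box=np.zeros_like(blue);box[172:260,262:340]=1
m=blue&box
Z=P[...,2]
print("z hist",np.histogram(Z[m],bins=np.arange(180,310,5)))
top=m&(abs(Z-263)<6); q=P[top][:,:2].astype(np.float32)
print("lid top circle",cv2.minEnclosingCircle(q), q.mean(0),len(q),np.median(Z[top]))
w=m&(Z>276); q=P[w][:,:2]
print("wing blue",q.mean(0),len(q),np.median(Z[w])); c=q-q.mean(0);u,s,v=np.linalg.svd(c,full_matrices=False);print("dir",v[0],np.degrees(np.arctan2(v[0,1],v[0,0])),s/np.sqrt(len(q)),(c@v[0]).min(),(c@v[0]).max())
r=red&box
for y,x in zip(*np.where(r)): print(x,y,P[y,x].round(0),im[y,x]) 
# foot/body fits
body=box&0
reg=np.zeros_like(blue);reg[172:290,255:345]=1
for lo,hi in((5,25),(150,195)):
    k=(reg>0)&(Z>lo)&(Z<hi); q=P[k]; print(lo,hi,len(q),q.min(0),q.max(0))
tr=(reg>0)&(im.sum(-1)<150)&(Z<40)&(P[...,0]>620);q=P[tr];print("tray",len(q),q[:,:2].min(0),q[:,:2].max(0),q.mean(0))
cv2.imwrite("pics/c3.png",cv2.resize(z["im"][165:285,250:350,::-1],(500,600),interpolation=cv2.INTER_CUBIC))
```

```text
z hist (array([   0,    1,    0,    0,    0,    0,    0,    0,    0,    0,    0,
          0,    1,    5,   12,  175, 1505,  500,   15,   10,   26,  233,
        110,    1,    0]), array([180, 185, 190, 195, 200, 205, 210, 215, 220, 225, 230, 235, 240,
       245, 250, 255, 260, 265, 270, 275, 280, 285, 290, 295, 300, 305]))
lid top circle ((542.5662841796875, 56.437171936035156), 61.24049758911133) [540.5633   55.67344] 2148 263.28421429358434
wing blue [535.92106612  56.32015817] 377 288.6467520502699
dir [-0.99871404  0.05069781] 177.09398384190985 [27.73469143  4.74700703] -48.93471583254476 46.58669177376739
298 179 [670.  65. 148.] [140  74  69]
299 179 [668.  62. 153.] [157  51  47]
300 179 [671.  61. 146.] [162  47  42]
301 179 [669.  58. 151.] [157  70  67]
298 180 [668.  65. 146.] [155  45  42]
299 180 [668.  63. 146.] [179  20  18]
300 180 [668.  60. 146.] [186  22  16]
301 180 [667.  58. 149.] [172  38  33]
302 180 [714.  62.   1.] [139  69  68]
297 181 [664.  67. 151.] [114  63  62]
298 181 [664.  65. 151.] [157  34  31]
299 181 [664.  62. 153.] [185  19  15]
300 181 [66
[... 1742 characters left out ...]
289.] [182  73  69]
303 195 [592.  47. 288.] [159  30  33]
296 196 [588.  61. 294.] [125  29  49]
297 196 [590.  59. 286.] [170  53  56]
298 196 [588.  57. 292.] [183 122 127]
302 196 [589.  49. 288.] [182  68  68]
303 196 [589.  47. 289.] [151  29  33]
296 197 [586.  61. 292.] [119  33  67]
297 197 [587.  59. 289.] [162  65  88]
302 197 [586.  48. 292.] [172  73  85]
303 197 [587.  47. 288.] [133  31  49]
5 25 1175 [430.69109408 -47.3047759    5.00189042] [733.71924833 182.77777453  24.9856824 ]
150 195 1186 [463.60400894 -21.55265541 150.05000082] [669.16925367 135.29331415 194.84355389]
tray 1 [698.92195557  74.38151277] [698.92195557  74.38151277] [698.92195557  74.38151277  14.86139046]
```

View pics/c3.png

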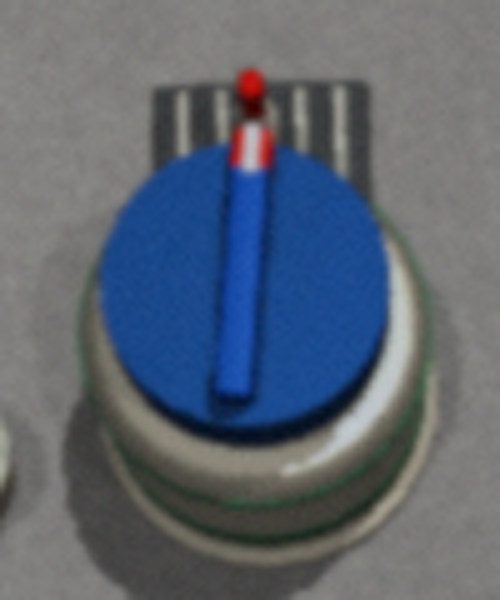

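The enlarged crop confirms the right lid: 122 mm top disc at (542,56), top at z = 263, sitting on the urn. The nose is at crop (252,145), about 3° below world x. The tap lever is at (251,85) and the tray is centred at (262,95), so the tap lies near +2° and the nose is about 5° clockwise of it. I'll straddle the wing near the nose with part-open fingers and drive along an arc.

>>> send_rows:
  targets:
    - {"z": -3.2,"az": 6.75,"gripper": 0.34}
    - {"z": -3.2,"az": 6.75,"gripper": 0.34}
    - {"z": -3.2,"az": 6.75,"gripper": 0.34}
    - {"z": -3.2,"az": 6.75,"gripper": 0.34}
    - {"x": -1.5,"y": 3.2,"gripper": 0.34}

```text
$.targets[0]: bad value
```

>>> send_rows:
  targets:
    - {"x": -1.5,"y": 3.2,"gripper": 0.34}
    - {"x": -1.5,"y": 3.2,"gripper": 0.34}
    - {"x": -1.5,"y": 3.2,"gripper": 0.34}
    - {"x": -1.5,"y": 3.2,"gripper": 0.34}
    - {"x": -1.5,"y": 3.2,"gripper": 0.34}

```text
$.targets[0]: bad value
```

>>> send_rows:
  targets:
    - {"x": -1.5,"y": 3.2,"gripper": 0.34}
    - {"x": -1.5,"y": 3.2,"gripper": 0.34}
    - {"x": -1.5,"y": 3.2,"gripper": 0.34}
    - {"x": -1.5,"y": 3.2,"gripper": 0.34}
    - {"x": -1.5,"y": 3.2,"gripper": 0.34}

```text
$.targets[0]: bad value
```

>>> send_rows:
  targets:
    - {"x": -1.5,"y": 3.2,"gripper": 0.34}
    - {"x": -1.5,"y": 3.2,"gripper": 0.34}
    - {"x": -1.5,"y": 3.2,"gripper": 0.34}
    - {"gripper": 0.34}
    - {"gripper": 0.34}

```text
$.targets[0]: bad value
```

>>> send_rows:
  targets:
    - {"gripper": 0.34,"x": 0,"y": 0,"z": -3.2,"ax": 0,"ay": 0,"az": 6.75}
    - {"gripper": 0.34,"x": 0,"y": 0,"z": -3.2,"ax": 0,"ay": 0,"az": 6.75}
    - {"gripper": 0.34,"x": 0,"y": 0,"z": -3.2,"ax": 0,"ay": 0,"az": 6.75}
    - {"gripper": 0.34,"x": 0,"y": 0,"z": -3.2,"ax": 0,"ay": 0,"az": 6.75}
    - {"gripper": 0.34,"x": -1.5,"y": 3.2,"z": 0,"ax": 0,"ay": 0,"az": 0}

```text
clock: 1.32
position: [269.7, -545.4, 366.3]
ee_rot: [0.031, 0.999, -0.006, 0.003]
contact_force: [2.5, 0.3, 1.8]
gripper_width: 28.5
grasp_force: 0.0
```

>>> send_rows:
  targets:
    - {"gripper": 0.34,"x": -1.5,"y": 3.2,"z": 0,"ax": 0,"ay": 0,"az": 0}
    - {"gripper": 0.34,"x": -1.5,"y": 3.2,"z": 0,"ax": 0,"ay": 0,"az": 0}
    - {"gripper": 0.34,"x": -1.5,"y": 3.2,"z": 0,"ax": 0,"ay": 0,"az": 0}
    - {"gripper": 0.34,"x": -1.5,"y": 3.2,"z": 0,"ax": 0,"ay": 0,"az": 0}
    - {"gripper": 0.34,"x": -1.5,"y": 3.2,"z": 0,"ax": 0,"ay": 0,"az": 0}

```text
clock: 1.73
position: [354.1, -382.8, 359.5]
ee_rot: [0.027, 1.0, -0.0, 0.0]
contact_force: [1.3, -1.0, 0.7]
gripper_width: 28.5
grasp_force: 0.0
```

>>> send_rows:
  targets:
    - {"gripper": 0.34,"x": -1.5,"y": 3.2,"z": 0,"ax": 0,"ay": 0,"az": 0}
    - {"gripper": 0.34,"x": -1.5,"y": 3.2,"z": 0,"ax": 0,"ay": 0,"az": 0}
    - {"gripper": 0.34,"x": -1.5,"y": 3.2,"z": 0,"ax": 0,"ay": 0,"az": 0}
    - {"gripper": 0.34,"x": -1.5,"y": 3.2,"z": 0,"ax": 0,"ay": 0,"az": 0}
    - {"gripper": 0.34,"x": -1.5,"y": 3.2,"z": 0,"ax": 0,"ay": 0,"az": 0}

```text
clock: 2.15
position: [437.5, -226.9, 359.7]
ee_rot: [0.027, 1.0, -0.0, 0.0]
contact_force: [0.6, 0.0, -0.3]
gripper_width: 28.6
grasp_force: 0.0
```

>>> send_rows:
  targets:
    - {"gripper": 0.34,"x": -1.5,"y": 3.2,"z": 0,"ax": 0,"ay": 0,"az": 0}
    - {"gripper": 0.34,"x": -1.5,"y": 3.2,"z": 0,"ax": 0,"ay": 0,"az": 0}
    - {"gripper": 0.34,"x": -1.5,"y": 3.2,"z": 0,"ax": 0,"ay": 0,"az": 0}
    - {"gripper": 0.34,"x": -1.5,"y": 3.2,"z": 0,"ax": 0,"ay": 0,"az": 0}
    - {"gripper": 0.34,"x": -1.5,"y": 3.2,"z": 0,"ax": 0,"ay": 0,"az": 0}

```text
clock: 2.57
position: [521.0, -71.0, 359.7]
ee_rot: [0.027, 1.0, 0.0, 0.0]
contact_force: [0.6, -1.5, -0.6]
gripper_width: 28.2
grasp_force: 0.0
```

>>> send_rows:
  targets:
    - {"gripper": 0.34,"x": -1.5,"y": 3.2,"z": 0,"ax": 0,"ay": 0,"az": 0}
    - {"gripper": 0.34,"x": -1.5,"y": 3.2,"z": 0,"ax": 0,"ay": 0,"az": 0}
    - {"gripper": 0.34,"x": -1.5,"y": 3.2,"z": 0,"ax": 0,"ay": 0,"az": 0}
    - {"gripper": 0.34,"x": 0,"y": 0,"z": 0,"ax": 0,"ay": 0,"az": 0}
    - {"gripper": 0.34,"x": 0,"y": 0,"z": 0,"ax": 0,"ay": 0,"az": 0}

```text
clock: 2.98
position: [571.2, 22.3, 358.4]
ee_rot: [0.025, 1.0, -0.0, -0.001]
contact_force: [0.7, -0.2, -0.3]
gripper_width: 28.4
grasp_force: 0.0
```

Run:
```python
from h import *
s=arm.read_state();print(s["clock"],s["position"],s["ee_rot"],s["joints"],s["contact_force"])
print(np.array(arm.camera_model("wrist")["cam_to_world"]).round(2).tolist())
im,d=arm.get_image("wrist");np.savez("w1.npz",im=im,d=d)
cv2.imwrite("pics/w1.png",im[...,::-1])
for t in("lid","nose","tap_mark"):
        print(t,[(round(b["score"],2),[int(x) for x in b["rect"]]) for b in arm.boxes_of("wrist",t)][:4])
```

```text
2.9833 [571.15992309  22.31260665 358.41579538] [ 2.54122059e-02  9.99676746e-01 -2.24504731e-04 -7.56790314e-04] [ 3.22339198e-01  2.33941563e-01  1.05609821e-01 -9.44346274e-05
 -1.44404058e+00 -1.94395341e+00] [ 0.74799414 -0.2408994  -0.28347997]
[[0.05, 0.95, 0.31, 492.76], [1.0, -0.05, -0.02, 26.2], [0.0, 0.31, -0.95, 500.57], [0.0, 0.0, 0.0, 1.0]]
lid [(0.95, [47, 96, 182, 166]), (0.95, [341, 0, 75, 29]), (0.7, [269, 78, 215, 234])]
nose [(0.9, [340, 0, 76, 32]), (0.84, [50, 96, 178, 167]), (0.62, [270, 80, 215, 233])]
tap_mark [(0.69, [258, 61, 179, 244])]
```

View pics/w1.png

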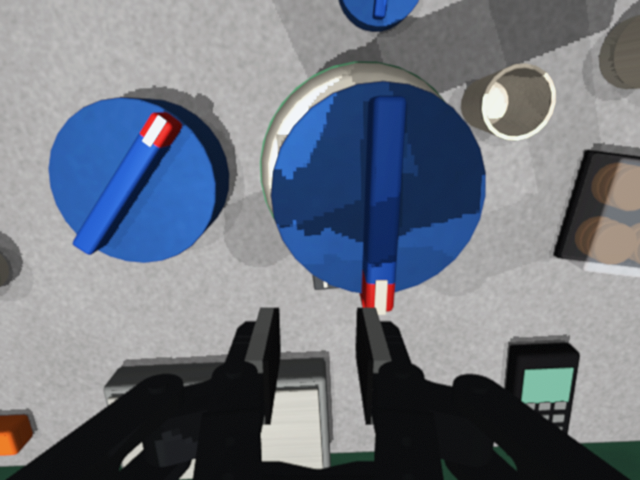

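The wrist view shows the wing running from (386,100) to the nose at (378,300), with the fingers about 30 mm to its right side. The tap mark is hidden behind the lid from here. A half turn of the tool puts the camera on the tap side.

>>> send_rows:
  targets:
    - {"gripper": 0.34,"x": 0,"y": 0,"z": 0,"ax": 0,"ay": 0,"az": -7}
    - {"gripper": 0.34,"x": 0,"y": 0,"z": 0,"ax": 0,"ay": 0,"az": -7}
    - {"gripper": 0.34,"x": 0,"y": 0,"z": 0,"ax": 0,"ay": 0,"az": -7}
    - {"gripper": 0.34,"x": 0,"y": 0,"z": 0,"ax": 0,"ay": 0,"az": -7}
    - {"gripper": 0.34,"x": 0,"y": 0,"z": 0,"ax": 0,"ay": 0,"az": -7}

```text
clock: 3.6
position: [570.2, 19.4, 359.9]
ee_rot: [-0.277, 0.961, -0.0, 0.0]
contact_force: [-0.6, -0.2, 0.4]
gripper_width: 28.5
grasp_force: 0.0
```

>>> send_rows:
  targets:
    - {"gripper": 0.34,"x": 0,"y": 0,"z": 0,"ax": 0,"ay": 0,"az": -7}
    - {"gripper": 0.34,"x": 0,"y": 0,"z": 0,"ax": 0,"ay": 0,"az": -7}
    - {"gripper": 0.34,"x": 0,"y": 0,"z": 0,"ax": 0,"ay": 0,"az": -7}
    - {"gripper": 0.34,"x": 0,"y": 0,"z": 0,"ax": 0,"ay": 0,"az": -7}
    - {"gripper": 0.34,"x": 0,"y": 0,"z": 0,"ax": 0,"ay": 0,"az": -7}

```text
clock: 4.02
position: [570.2, 19.4, 359.9]
ee_rot: [-0.553, 0.833, -0.0, 0.0]
contact_force: [-0.2, -0.3, 0.3]
gripper_width: 28.2
grasp_force: 0.0
```

>>> send_rows:
  targets:
    - {"gripper": 0.34,"x": 0,"y": 0,"z": 0,"ax": 0,"ay": 0,"az": -7}
    - {"gripper": 0.34,"x": 0,"y": 0,"z": 0,"ax": 0,"ay": 0,"az": -7}
    - {"gripper": 0.34,"x": 0,"y": 0,"z": 0,"ax": 0,"ay": 0,"az": -7}
    - {"gripper": 0.34,"x": 0,"y": 0,"z": 0,"ax": 0,"ay": 0,"az": -7}
    - {"gripper": 0.34,"x": 0,"y": 0,"z": 0,"ax": 0,"ay": 0,"az": -7}

```text
clock: 4.43
position: [570.2, 19.4, 359.9]
ee_rot: [0.778, -0.628, 0.0, -0.0]
contact_force: [-0.8, 0.1, -0.1]
gripper_width: 28.2
grasp_force: 0.0
```

>>> send_rows:
  targets:
    - {"gripper": 0.34,"x": 0,"y": 0,"z": 0,"ax": 0,"ay": 0,"az": -7}
    - {"gripper": 0.34,"x": 0,"y": 0,"z": 0,"ax": 0,"ay": 0,"az": -7}
    - {"gripper": 0.34,"x": 0,"y": 0,"z": 0,"ax": 0,"ay": 0,"az": -7}
    - {"gripper": 0.34,"x": 0,"y": 0,"z": 0,"ax": 0,"ay": 0,"az": -7}
    - {"gripper": 0.34,"x": 0,"y": 0,"z": 0,"ax": 0,"ay": 0,"az": -7}

```text
clock: 4.85
position: [570.2, 19.4, 360.0]
ee_rot: [0.931, -0.365, 0.0, -0.0]
contact_force: [-0.1, -1.0, 0.1]
gripper_width: 27.9
grasp_force: 0.0
```

>>> send_rows:
  targets:
    - {"gripper": 0.34,"x": 0,"y": 0,"z": 0,"ax": 0,"ay": 0,"az": -7}
    - {"gripper": 0.34,"x": 0,"y": 0,"z": 0,"ax": 0,"ay": 0,"az": -7}
    - {"gripper": 0.34,"x": 0,"y": 0,"z": 0,"ax": 0,"ay": 0,"az": -7}
    - {"gripper": 0.34,"x": 0,"y": 0,"z": 0,"ax": 0,"ay": 0,"az": -7}
    - {"gripper": 0.34,"x": 0,"y": 0,"z": 0,"ax": 0,"ay": 0,"az": -7}

```text
clock: 5.27
position: [570.2, 19.4, 359.9]
ee_rot: [0.998, -0.068, 0.0, -0.0]
contact_force: [1.2, -0.6, -0.5]
gripper_width: 28.3
grasp_force: 0.0
```

>>> send_rows:
  targets:
    - {"gripper": 0.34,"x": 1.6,"y": -3.2,"z": 0,"ax": 0,"ay": 0,"az": -5}
    - {"gripper": 0.34,"x": 0,"y": 0,"z": 0,"ax": 0,"ay": 0,"az": 0}
    - {"gripper": 0.34,"x": 0,"y": 0,"z": 0,"ax": 0,"ay": 0,"az": 0}
    - {"gripper": 0.34,"x": 0,"y": 0,"z": 0,"ax": 0,"ay": 0,"az": 0}

```text
clock: 5.6
position: [590.7, 49.3, 359.5]
ee_rot: [1.0, -0.027, -0.0, 0.0]
contact_force: [-0.2, -0.9, 0.1]
gripper_width: 28.1
grasp_force: 0.0
```

```bash
cat >> h.py <<'E'
def look(n,ztop=263):
    s=arm.read_state();T0=arm.camera_model("wrist")
    im,d=arm.get_image("wrist");np.savez(n+".npz",im=im,d=d);cv2.imwrite(f"pics/{n}.png",im[...,::-1])
    x,y,z,w=s["ee_rot"];R=np.array([1-2*(y*y+z*z),2*(x*y+w*z)])
    print("t",s["clock"],"tcp",s["position"].round(1),"tool x az",np.degrees(np.arctan2(R[1],R[0])).round(2),"F",s["contact_force"].round(1))
    P=cloud("wrist",d);im=im.astype(int);r,g,b=im[...,0],im[...,1],im[...,2]
    near=np.hypot(P[...,0]-542,P[...,1]-56)<72
    blue=(b>r+30)&(b>g+20)&near&(d>0);Z=P[...,2]
    zt=np.median(Z[blue&(Z>235)&(Z<272)])
    t=blue&(abs(Z-zt)<4);q=P[t]
    A=np.c_[q,np.ones(len(q))];c=np.linalg.lstsq(np.c_[q[:,:2],np.ones(len(q))],q[:,2],rcond=None)[0]
    print("lid top z",zt.round(1),"tilt deg",np.degrees(c[:2]).round(2),"circle",cv2.minEnclosingCircle(q[:,:2].astype(np.float32)))
    wing=near&(abs(Z-zt-26)<5);q=P[wing][:,:2].astype(np.float32)
    (cx,cy),(a,e),an=rr=cv2.minAreaRect(q);l=cv2.fitLine(q,cv2.DIST_HUBER,0,.01,.01).ravel()
    red=(r>g+50)&(r>b+50)&near
    n_=P[red&wing][:,:2].mean(0);ang=np.degrees(np.arctan2(l[1],l[0]))
    print("wing z",np.median(Z[wing]).round(1),"rect",np.round([cx,cy,a,e],1),"line dir",ang.round(2),"nose",n_.round(1),red[wing].sum())
    k=red&(Z<205)&(Z>180)
    if k.sum(): v,u=np.where(k);print("mark",P[k].mean(0).round(1),k.sum(),u.mean(),v.mean())
    return P,im,d
E
python3 -c "
from h import *
look('w2')"
```

```text
t 5.6 tcp [590.7  49.3 359.5] tool x az -3.15 F [-0.2 -0.9  0.1]
lid top z 262.4 tilt deg [-0.08  0.08] circle ((543.0984497070312, 57.77687454223633), 61.127872467041016)
wing z 288.3 rect [547.   57.7  16.  112.2] line dir -2.95 nose [595.   54.9] 592
mark [610.5  61.  192. ] 100 300.12 192.84
```

View pics/w2.png

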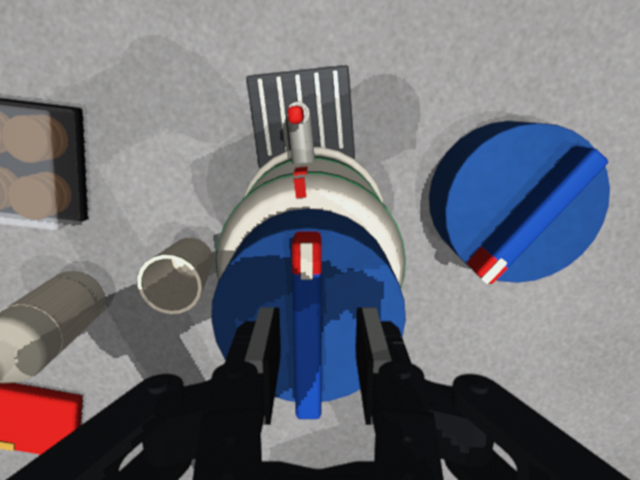

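The mark shows at (300,193), which is world (610.5,61). The lid centre is (543,57.8), so the tap direction is +2.7° and the nose at −3° is 5.7° clockwise of it. The other two lids are off the urn and don't matter. Now I'll centre over the wing and go down.

>>> send_rows:
  targets:
    - {"gripper": 0.34,"x": -0.23,"y": -0.6,"z": 0,"ax": 0,"ay": 0,"az": 0}
    - {"gripper": 0.34,"x": 0,"y": 0,"z": 2,"ax": 0,"ay": 0,"az": 0}
    - {"gripper": 0.34,"x": 0,"y": 0,"z": 2,"ax": 0,"ay": 0,"az": 0}
    - {"gripper": 0.34,"x": 0,"y": 0,"z": 1,"ax": 0,"ay": 0,"az": 0}
    - {"gripper": 0.34,"x": 0,"y": 0,"z": 0,"ax": 0,"ay": 0,"az": 0}

```text
clock: 6.07
position: [587.5, 55.9, 306.8]
ee_rot: [1.0, -0.027, -0.003, 0.001]
contact_force: [-0.4, 0.7, -1.1]
gripper_width: 27.8
grasp_force: 0.0
```

>>> send_rows:
  targets:
    - {"gripper": 0.34,"x": 0,"y": 0,"z": 1.2,"ax": 0,"ay": 0,"az": 0}
    - {"gripper": 0.34,"x": 0,"y": 0,"z": 1.2,"ax": 0,"ay": 0,"az": 0}
    - {"gripper": 0.34,"x": 0,"y": 0,"z": 1.0,"ax": 0,"ay": 0,"az": 0}
    - {"gripper": 0.34,"x": 0,"y": 0,"z": 0.8,"ax": 0,"ay": 0,"az": 0}
    - {"gripper": 0.34,"x": 0,"y": 0,"z": 0,"ax": 0,"ay": 0,"az": 0}

```text
clock: 6.48
position: [588.4, 56.1, 265.9]
ee_rot: [1.0, -0.027, -0.001, 0.0]
contact_force: [-0.8, -0.2, -0.7]
gripper_width: 28.4
grasp_force: 0.0
```

```bash
python3 -c "
from h import *
look('w3')"
```

```text
t 6.4833 tcp [588.4  56.1 265.9] tool x az -3.08 F [-0.8 -0.2 -0.7]
lid top z 263.0 tilt deg [-0.43  0.07] circle ((544.3983154296875, 57.6302490234375), 60.60346984863281)
wing z 289.2 rect [578.9  49.6  61.2  51.6] line dir -2.94 nose [596.5  55. ] 1615
mark [610.8  60.9 192.8] 179 306.20111731843576 222.81005586592178
```

View pics/w3.png

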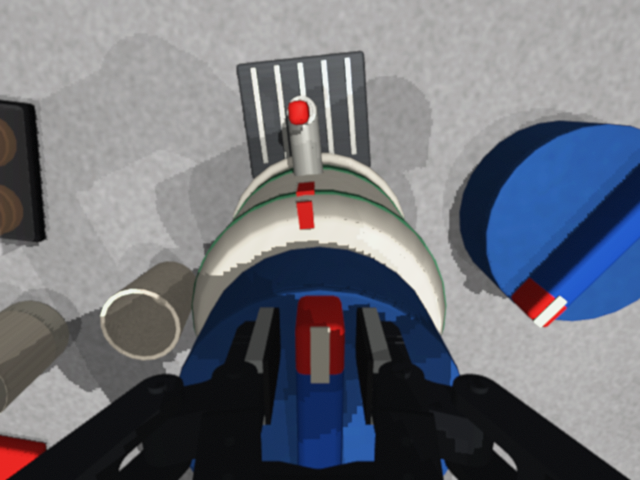

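The fingers straddle the red nose (300–345, 340) with clearance and no contact. Now I'll close the gap and drive anticlockwise.

>>> send_rows:
  targets:
    - {"gripper": 0.34,"x": 0,"y": -0.5,"z": 0,"ax": 0,"ay": 0,"az": 0}
    - {"gripper": 0.34,"x": -0.03,"y": -0.24,"z": 0,"ax": 0,"ay": 0,"az": -3}
    - {"gripper": 0.34,"x": -0.04,"y": -0.24,"z": 0,"ax": 0,"ay": 0,"az": -3}
    - {"gripper": 0.34,"x": -0.04,"y": -0.24,"z": 0,"ax": 0,"ay": 0,"az": -3}
    - {"gripper": 0.34,"x": -0.04,"y": -0.24,"z": 0,"ax": 0,"ay": 0,"az": -3}

```text
clock: 6.95
position: [587.9, 71.0, 268.3]
ee_rot: [0.997, 0.079, 0.001, 0.0]
contact_force: [-1.1, -0.1, -0.2]
gripper_width: 28.2
grasp_force: 0.4
```

>>> send_rows:
  targets:
    - {"gripper": 0.34,"x": -0.04,"y": -0.24,"z": 0,"ax": 0,"ay": 0,"az": -3}
    - {"gripper": 0.34,"x": -0.04,"y": -0.24,"z": 0,"ax": 0,"ay": 0,"az": -3}
    - {"gripper": 0.34,"x": -0.04,"y": -0.24,"z": 0,"ax": 0,"ay": 0,"az": -3}
    - {"gripper": 0.34,"x": -0.04,"y": -0.24,"z": 0,"ax": 0,"ay": 0,"az": -3}
    - {"gripper": 0.34,"x": -0.04,"y": -0.24,"z": 0,"ax": 0,"ay": 0,"az": -3}

```text
clock: 7.37
position: [582.9, 82.1, 268.3]
ee_rot: [0.978, 0.209, 0.001, 0.0]
contact_force: [0.7, -1.9, -1.6]
gripper_width: 28.4
grasp_force: 0.4
```

```bash
python3 -c "
from h import *
look('w4')"
```

```text
t 7.3667 tcp [582.9  82.1 268.3] tool x az 24.1 F [ 0.7 -1.9 -1.6]
lid top z 262.0 tilt deg [-0.4  -0.18] circle ((543.2190551757812, 59.709049224853516), 60.52055358886719)
wing z 288.2 rect [577.   70.7  64.5  50.6] line dir 21.13 nose [591.2  79.6] 1558
mark [610.4  61.6 191.7] 192 374.1666666666667 230.984375
```

>>> send_rows:
  targets:
    - {"gripper": 0.34,"x": -0.04,"y": -0.24,"z": 0,"ax": 0,"ay": 0,"az": -3}
    - {"gripper": 0.34,"x": -0.04,"y": -0.24,"z": 0,"ax": 0,"ay": 0,"az": -3}
    - {"gripper": 0.34,"x": -0.04,"y": -0.24,"z": 0,"ax": 0,"ay": 0,"az": -3}
    - {"gripper": 0.34,"x": -0.04,"y": -0.24,"z": 0,"ax": 0,"ay": 0,"az": -3}
    - {"gripper": 0.34,"x": -0.04,"y": -0.24,"z": 0,"ax": 0,"ay": 0,"az": -3}

```text
clock: 7.83
position: [575.4, 91.4, 268.3]
ee_rot: [0.943, 0.334, 0.001, 0.0]
contact_force: [-0.0, 0.4, 0.2]
gripper_width: 28.2
grasp_force: 0.4
```

>>> send_rows:
  targets:
    - {"gripper": 0.34,"x": -0.04,"y": -0.24,"z": 0,"ax": 0,"ay": 0,"az": -3}
    - {"gripper": 0.34,"x": -0.04,"y": -0.24,"z": 0,"ax": 0,"ay": 0,"az": -3}
    - {"gripper": 0.34,"x": -0.04,"y": -0.24,"z": 0,"ax": 0,"ay": 0,"az": -3}
    - {"gripper": 0.34,"x": -0.04,"y": -0.24,"z": 0,"ax": 0,"ay": 0,"az": -3}
    - {"gripper": 0.34,"x": -0.04,"y": -0.24,"z": 0,"ax": 0,"ay": 0,"az": -3}

```text
clock: 8.25
position: [565.4, 98.7, 268.3]
ee_rot: [0.891, 0.454, 0.001, 0.0]
contact_force: [-0.0, 0.2, 1.1]
gripper_width: 28.3
grasp_force: 0.1
```

```bash
python3 -c "
from h import *
look('w5')"
```

```text
t 8.25 tcp [565.4  98.7 268.3] tool x az 54.03 F [-0.   0.2  1.1]
lid top z 252.2 tilt deg [-0.13 -0.24] circle ((550.372314453125, 70.9211654663086), 58.27424621582031)
wing z 278.3 rect [563.4  80.5  72.7  51.8] line dir 51.7 nose [573.5  99.8] 1369
mark [610.3  61.6 191.6] 195 423.61538461538464 266.3025641025641
```

The lid has dropped 10 mm and is level, with the nose 51° anticlockwise of the tap. Now I'll lower slightly and push back clockwise with the other finger.

>>> send_rows:
  targets:
    - {"gripper": 0.34,"x": 0,"y": 0.5,"z": 0.7,"ax": 0,"ay": 0,"az": 0}
    - {"gripper": 0.34,"x": 0,"y": 0.6,"z": 0,"ax": 0,"ay": 0,"az": 0}
    - {"gripper": 0.34,"x": -0.03,"y": 0.24,"z": 0,"ax": 0,"ay": 0,"az": 3}
    - {"gripper": 0.34,"x": -0.04,"y": 0.24,"z": 0,"ax": 0,"ay": 0,"az": 3}
    - {"gripper": 0.34,"x": -0.04,"y": 0.24,"z": 0,"ax": 0,"ay": 0,"az": 3}

```text
clock: 8.72
position: [579.2, 86.1, 259.7]
ee_rot: [0.925, 0.38, -0.0, -0.0]
contact_force: [-0.7, -0.1, -0.1]
gripper_width: 28.2
grasp_force: 0.4
```

>>> send_rows:
  targets:
    - {"gripper": 0.34,"x": -0.04,"y": 0.24,"z": 0,"ax": 0,"ay": 0,"az": 3}
    - {"gripper": 0.34,"x": -0.04,"y": 0.24,"z": 0,"ax": 0,"ay": 0,"az": 3}
    - {"gripper": 0.34,"x": -0.04,"y": 0.24,"z": 0,"ax": 0,"ay": 0,"az": 3}
    - {"gripper": 0.34,"x": -0.04,"y": 0.24,"z": 0,"ax": 0,"ay": 0,"az": 3}
    - {"gripper": 0.34,"x": -0.04,"y": 0.24,"z": 0,"ax": 0,"ay": 0,"az": 3}

```text
clock: 9.13
position: [585.2, 75.5, 259.8]
ee_rot: [0.967, 0.256, -0.0, -0.0]
contact_force: [-0.7, 0.4, -0.8]
gripper_width: 28.4
grasp_force: 0.2
```

>>> send_rows:
  targets:
    - {"gripper": 0.34,"x": -0.04,"y": 0.24,"z": 0,"ax": 0,"ay": 0,"az": 3}
    - {"gripper": 0.34,"x": -0.04,"y": 0.24,"z": 0,"ax": 0,"ay": 0,"az": 3}
    - {"gripper": 0.34,"x": -0.04,"y": 0.24,"z": 0,"ax": 0,"ay": 0,"az": 3}
    - {"gripper": 0.34,"x": -0.04,"y": 0.24,"z": 0,"ax": 0,"ay": 0,"az": 3}
    - {"gripper": 0.34,"x": -0.04,"y": 0.24,"z": 0,"ax": 0,"ay": 0,"az": 3}

```text
clock: 9.55
position: [588.3, 63.7, 259.8]
ee_rot: [0.992, 0.128, -0.0, -0.0]
contact_force: [-0.5, -0.0, -0.4]
gripper_width: 27.9
grasp_force: 0.2
```

```bash
python3 -c "
from h import *
look('w6')"
```

```text
t 9.55 tcp [588.3  63.7 259.8] tool x az 14.68 F [-0.5 -0.  -0.4]
lid top z 250.5 tilt deg [-0.51  0.05] circle ((544.22119140625, 56.57809066772461), 60.24858093261719)
wing z 276.5 rect [574.8  68.4  50.8  67.3] line dir 16.54 nose [594.   70.7] 1488
mark [610.5  60.2 191.6] 203 334.0935960591133 227.5369458128079
```

>>> send_rows:
  targets:
    - {"gripper": 0.34,"x": -0.04,"y": 0.24,"z": 0,"ax": 0,"ay": 0,"az": 3}
    - {"gripper": 0.34,"x": -0.04,"y": 0.24,"z": 0,"ax": 0,"ay": 0,"az": 3}
    - {"gripper": 0.34,"x": -0.03,"y": 0.16,"z": 0,"ax": 0,"ay": 0,"az": 2}
    - {"gripper": 0.34,"x": -0.01,"y": 0.08,"z": 0,"ax": 0,"ay": 0,"az": 1}
    - {"gripper": 0.34,"x": 0,"y": 0,"z": 0,"ax": 0,"ay": 0,"az": 0}

```text
clock: 10.02
position: [588.4, 56.4, 260.1]
ee_rot: [0.999, 0.052, -0.0, 0.0]
contact_force: [-0.2, 0.6, -0.0]
gripper_width: 28.2
grasp_force: 0.0
```

```bash
cat >> h.py <<'E'
def nose(n):
    P,im,d=look(n);Z=P[...,2]
    r,g,b=im[...,0],im[...,1],im[...,2]
    near=np.hypot(P[...,0]-543,P[...,1]-58)<100
    red=(r>g+45)&(r>b+45)&near
    C=np.array([543.2,57.9])
    k=red&(abs(Z-276)<3.5); k=cv2.morphologyEx(k.astype(np.uint8),cv2.MORPH_CLOSE,np.ones((25,25)))>0
    k&=(abs(Z-276)<3.5)
    m=red&(Z>186)&(Z<198)&(np.hypot(P[...,0]-543,P[...,1]-58)<82)
    for t,q in(("nose",P[k]),("mark",P[m])):
        c=np.array(cv2.minAreaRect(q[:,:2].astype(np.float32))[0]);mm=q[:,:2].mean(0)
        print(t,len(q),"mean",mm.round(1),"rectc",c.round(1),"ang",[np.degrees(np.arctan2(*(x-C)[::-1])).round(2) for x in(mm,c)])
E
python3 -c "
from h import *
nose('w7')"
```

```text
t 10.0167 tcp [588.4  56.4 260.1] tool x az 5.91 F [-0.2  0.6 -0. ]
lid top z 249.7 tilt deg [-0.51  0.12] circle ((543.0999755859375, 56.997798919677734), 60.98788070678711)
wing z 275.7 rect [575.3  63.6  50.9  68.2] line dir 7.64 nose [595.2  63. ] 1458
mark [610.5  61.  191.9] 199 313.13065326633165 224.28643216080403
nose 2250 mean [594.6  62.9] rectc [593.6  62.9] ang [np.float64(5.52), np.float64(5.7)]
mark 453 mean [614.5  61.3] rectc [613.9  61.3] ang [np.float64(2.72), np.float64(2.75)]
```

>>> send_rows:
  targets:
    - {"gripper": 0.34,"x": -0.02,"y": 0.12,"z": 0,"ax": 0,"ay": 0,"az": 1.5}
    - {"gripper": 0.34,"x": -0.02,"y": 0.11,"z": 0,"ax": 0,"ay": 0,"az": 1.3}
    - {"gripper": 0.34,"x": 0,"y": 0,"z": 0,"ax": 0,"ay": 0,"az": 0}
    - {"gripper": 0.34,"x": 0,"y": 0,"z": 0,"ax": 0,"ay": 0,"az": 0}

```text
clock: 10.4
position: [587.8, 54.4, 260.4]
ee_rot: [1.0, 0.027, -0.0, 0.0]
contact_force: [-0.3, 0.3, -1.0]
gripper_width: 28.2
grasp_force: 0.0
```

```bash
python3 -c "
from h import *
nose('w8')"
```

```text
t 10.4 tcp [587.8  54.4 260.4] tool x az 3.14 F [-0.3  0.3 -1. ]
lid top z 249.4 tilt deg [-0.47  0.15] circle ((543.5923461914062, 56.73980712890625), 60.5262565612793)
wing z 275.4 rect [574.3  62.1  51.3  68.9] line dir 4.98 nose [595.4  60.5] 1438
mark [610.5  61.1 191.6] 201 306.9004975124378 223.08457711442787
nose 2188 mean [594.7  60.5] rectc [594.2  60.6] ang [np.float64(2.87), np.float64(3.06)]
mark 458 mean [614.4  61.3] rectc [613.8  61.2] ang [np.float64(2.73), np.float64(2.65)]
```

Aligned to within about 0.3°. I'll move the finger off sideways by 5 mm, rise, and check from above.

>>> send_rows:
  targets:
    - {"gripper": 0.34,"x": 0,"y": -0.55,"z": 0,"ax": 0,"ay": 0,"az": 0}
    - {"gripper": 0.34,"x": 0,"y": 0,"z": 0,"ax": 0,"ay": 0,"az": 0}
    - {"gripper": 0.34,"x": 0,"y": 0,"z": -1.5,"ax": 0,"ay": 0,"az": 0}
    - {"gripper": 0.34,"x": 0,"y": 0,"z": -3,"ax": 0,"ay": 0,"az": 0}
    - {"gripper": 0.34,"x": 0,"y": 0,"z": -3,"ax": 0,"ay": 0,"az": 0}

```text
clock: 10.87
position: [586.9, 60.0, 335.1]
ee_rot: [1.0, 0.028, -0.002, 0.001]
contact_force: [1.2, 0.4, 0.6]
gripper_width: 28.2
grasp_force: 0.0
```

>>> send_rows:
  targets:
    - {"gripper": 0.34,"x": 0,"y": 0,"z": -2,"ax": 0,"ay": 0,"az": 0}
    - {"gripper": 0.34,"x": 0,"y": 0,"z": 0,"ax": 0,"ay": 0,"az": 0}
    - {"gripper": 0.34,"x": 0,"y": 0,"z": 0,"ax": 0,"ay": 0,"az": 0}
    - {"gripper": 0.34,"x": 0,"y": 0,"z": 0,"ax": 0,"ay": 0,"az": 0}

```text
clock: 11.2
position: [587.1, 60.2, 354.3]
ee_rot: [1.0, 0.027, -0.001, -0.0]
contact_force: [-0.0, -0.5, -0.4]
gripper_width: 28.4
grasp_force: 0.0
```

```bash
python3 -c "
from h import *
nose('w9')"
```

```text
t 11.2 tcp [587.1  60.2 354.3] tool x az 3.15 F [-0.  -0.5 -0.4]
lid top z 249.1 tilt deg [-0.28  0.09] circle ((542.701416015625, 56.40715026855469), 61.02803039550781)
wing z 274.9 rect [546.3  56.9 113.3  16. ] line dir 4.4 nose [594.4  60.5] 555
mark [610.4  60.8 191.1] 107 318.29906542056074 187.62616822429908
nose 854 mean [594.   60.5] rectc [593.6  60.6] ang [np.float64(2.89), np.float64(3.06)]
mark 227 mean [614.1  61.1] rectc [614.1  60.9] ang [np.float64(2.58), np.float64(2.41)]
```

View pics/w9.png

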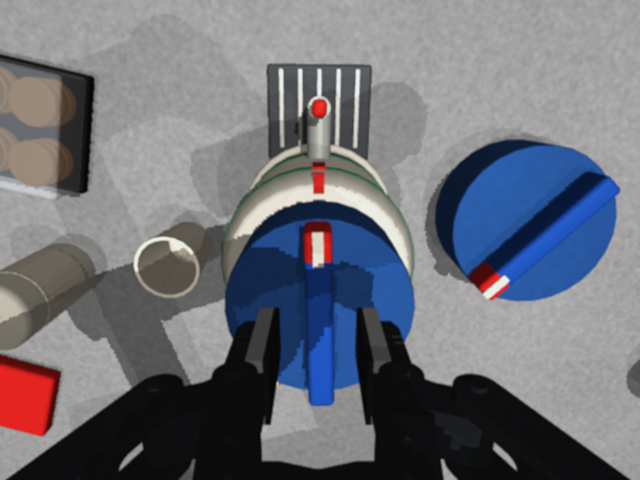

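The nose (318,245), the mark (319,178) and the tap lever (319,107) line up in one column, so the nose is within about 1° of the tap. The lid top is at z = 249, level and unchanged after I withdrew, and nothing around it has been touched. I'm handing in.

```bash
python3 -c "
from bench import arm
print(arm.job_done())"
```

```text
the job is handed in; nothing more can be done
None
```

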